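# Roll a transport canister into the opening cradle

## Robot

A 6-joint arm with a two-finger parallel gripper is mounted at the origin on a cart in front of the work surface, level with it; the furniture and walls round the work are solid. World frame = base frame: x ahead of the robot, y to its left, z up, the work surface at z = 0. Lengths are in m, angles in rad, forces in N, time in s.
With the tool pointing down it reaches from about 0.35 to 0.775 m from the base axis. Payload 7.3 kg.
Tool frame: the origin (TCP) lies midway between the tips of the shut fingers; the grasp point (between the pads) lies 19 mm behind it; z points along the fingers, y is the direction in which the jaws open and shut (so a half turn about z gives the same grasp; the last joint's range is limited). The gripper opens to 92 mm and grips with 3 to 60 N. Pads are 19 mm wide; open, the fingers measure 130 mm over their backs; the gripper's body (75 mm by 190 mm) begins 47 mm behind the grasp point.
Start: joints at [1.058, 0.342, 1.524, -0, 1.275, -0.146], TCP at [0.188, 0.49, 0.227] pointing down, gripper open.
Joint ranges: [-2.53, 2.53], [-0.77, 2.02], [0.04, 2.7], [-1, 4.14], [0.28, 2.66], [-3.11, 3.11]. Speed limits (rad/s): [2.57, 2.57, 3.14, 3.14, 3.14, 3.14].

## Interface

Orientations are given as [roll, pitch, yaw] about the fixed x, y, z axes, in that order (R = Rz(yaw) Ry(pitch) Rx(roll)).
In Python, from cell import robot, imaging gives the robot as it stands. The module is installed in compiled form; this text tells all that it offers.
- The arm moves only by the tool send_rows, never from a script. Its argument "plan" is a list of rows, each a list of 3 entries, a list of its own where there are three numbers: the shift along the world's x, y, z in m, then the turn, a rotation vector about the world's x, y, z in rad, then the closure in counts, from 0 (fully open) to 255 (shut). A call has 1 to 20 rows; each row shifts and turns the commanded pose from where the row before left it; what a row does not reach is not made up. A row lasts 1/10 s, in which the tool goes at most 50 mm and 8.59 degrees, less where a joint would pass 70% of its speed; a pose out of reach is approached as far as the arm can. A call is refused whole if a number of a shift passes 0.05 or a number of a turn 0.15, either way. A call with a gripper value outside its range is refused whole. The fingers move at their own pace and stop on an object; "newtons" is the grip in N (left out, the last holds). Time passes only in rows, so rows that do not move let the fingers close. It gives the time, the measured TCP pose, the force and the opening at its end, in the units of the state.
- robot.observe(): the state, without advancing time (a new reading comes with each control period).
- imaging.read_camera(name): name is "scene" or "top" or "wrist"; returns a dict with "pixels" (384x512x3 uint8, red, green, blue), "fx", "fy", "cx", "cy" (pixels), "world_from_camera" (4x4, takes a point from camera to world coordinates). Camera axes: x right, y down, z forward; pixel columns grow to the right and rows downward; lengths in m; the calibration is good to about 2 mm. A picture is of the moment at which its call begins. There is no depth.
- robot.hand_in(): hands the job in, once; it reports no verdict.
The state is a dict: "time": time; "qpos": joint angles; "qvel": joint speeds; "joint_efforts": joint torques, N m; "tool_pos": TCP position; "tool_rot": TCP orientation; "contact_force": force on the tool from outside, world axes, zero at the start; "torque": the same for the moment, N m; "opening": finger opening in m.
Only numpy, scipy, OpenCV 4.12 (cv2) and the standard library are available. Lean on these libraries where they do the work, as an engineer would, in place of code of your own. Each camera call takes 0.05 s, during which the arm holds its last target.

## Task

Without gripping or lifting it, gently roll the white sample canister along the bench by its side, up the cradle's ramp and into the V groove, then push its blue cap end until the other end is up against the end stop. Last, push the upright clamp arm over so that its pad rests on the canister. Leave the cup, the bottle and the sample tube where they are.

Things in the scene. Friction and masses are not known exactly. Their poses are not given: they have to be found in the camera images.
- canister: White round canister with a ribbed blue cap, lying free to roll; cylinder 44 mm across, 140 mm long, 0.13 to 0.25 kg. Origin: middle of its axis. x is the cylinder axis: cap end at x = -70 mm, plain end at +70; y and z turn as it rolls. Pushed at or below mid height it rolls; a finger bearing on it higher wedges it. Two fingertips set apart along its side square it up; one off centre turns it.
- cradle: Fixed grey V-block on the bench, 110 mm long (x -55 to +55 mm). Origin: on the bench, under the bottom of the V groove, mid length. x runs along the groove to the end stop, z up; the canister comes from the -y side. Profile (y, z) in mm: ramp from (-73, 0) up to the crest (-20, 13), near flank down to the bottom of the V (0, 2), far flank up at 45 degrees to (26, 28), level top on to y = 60.
- crest (a point): Middle of the top of the ramp, a flat ridge 2 mm wide along the cradle's x, 13 mm above the bench: the canister must be rolled over it and then drops about 5 mm into the groove. x = 0, y = -20, z = 13 mm in the cradle's frame.
- seat (a point): Where the canister's middle is when it lies in the groove against the end stop: x = -15, y = -3.6, z = 29.5 mm in the cradle's frame. Its cap then stands 30 mm out over the groove's open (-x) end. It slides along the groove with a push of 1 to 3 N.
- stop (a point): Point on the inner face of the end stop, where the canister's axis meets it: x = 55, y = -3.6, z = 29.5 mm in the cradle's frame. The stop is an upright aluminium plate with a black facing, y -27 to +51 mm, 46 mm high, 8 mm thick.
- clamp (a joint): Angle of the hinged clamp arm (rad): 0 = arm level with its pad resting on a canister in the groove (it would sink to -0.25 with the groove empty); 1.57 = upright; 1.95 = stop, leaning back to +y. The hinge is stiff enough to hold the arm within about 0.25 rad of upright; pushed farther over than that towards the groove it drops by its own weight (0.15 kg), damped.
- clamp_hinge (a point): Middle of the clamp arm's hinge pin, parallel to the cradle's x: at x = -15, y = 44, z = 62 mm in the cradle's frame. The two lugs that hold it stand on the far cheek at x = -36 to +6, y 34 to 54, up to z = 70 mm.
- clamp_tip (a point): Outer end of the clamp arm, 72 mm from the hinge. The arm is a steel bar 20 mm wide (along the cradle's x) and 8 mm thick with a red end piece 24 mm wide, 22 mm long, 13 mm thick. A black pad stands 6.5 mm out of its groove side, 48 mm from the hinge.
- cup: Bystander: specimen cup with a red lid, 53 mm across, 59 mm high, standing; origin under its middle.
- bottle: Bystander: small brown bottle, 36 mm across, 75 mm high, standing; origin under its middle.
- tube: Bystander: sample tube with a red cap, 88 x 16 mm, lying along its x axis; origin under its middle.

How it is judged:
By the outcome, as a careful person would: the job done as asked, in the order asked, and still so for the second after the job is handed in, with the robot touching nothing.
It also fails if it takes over 58 s, if anything falls off the work surface, if the arm or the gripper's body presses on something with over 40 N, if the wrist force passes 120 N, or if a joint passes its speed limit or range.

## Working session

There is one attempt and no reset: what is moved stays moved. The work goes in short steps, Python scripts to look and compute and a tool call to move; the robot and the scene stay as the last step left them, time stands still between calls to the robot, and variables do not carry over. Pictures are saved under pics/ and viewed, and the job is handed in when it is done.

Besides the shell and the picture viewer there is one more tool, called after ">>>" as name(argument=value, ...), one argument or row to a line, values as JSON. send_rows: Moves the arm, as the interface text tells. Its arguments: {"type":"object","properties":{"plan":{"type":"array"},"newtons":{"type":"number"}},"required":["plan"]}

```bash
mkdir -p pics; cat > h.py <<'E'
import numpy as np, cv2
from cell import robot, imaging
def snap(n,f):
    c=imaging.read_camera(n); cv2.imwrite('pics/'+f,c['pixels'][:,:,::-1]); 
    np.savez('pics/'+f[:-4]+'.npz',**c); return c
def load(f): return dict(np.load('pics/'+f+'.npz'))
def onz(c,u,v,z):
    T=c['world_from_camera']; d=T[:3,:3]@np.array([(u-c['cx'])/c['fx'],(v-c['cy'])/c['fy'],1]); o=T[:3,3]
    return o+d*(z-o[2])/d[2]
def ray(c,u,v):
    T=c['world_from_camera']; d=T[:3,:3]@np.array([(u-c['cx'])/c['fx'],(v-c['cy'])/c['fy'],1]); return T[:3,3],d/np.linalg.norm(d)
def tri(c1,p1,c2,p2):
    o1,d1=ray(c1,*p1);o2,d2=ray(c2,*p2)
    s=np.linalg.lstsq(np.c_[d1,-d2],o2-o1,rcond=None)[0]
    a=o1+s[0]*d1;b=o2+s[1]*d2; return (a+b)/2,np.linalg.norm(a-b)
def proj(c,p):
    T=np.linalg.inv(c['world_from_camera']); q=T[:3,:3]@np.array(p)+T[:3,3]
    return q[0]/q[2]*c['fx']+c['cx'],q[1]/q[2]*c['fy']+c['cy']
E
python3 - <<'E'
from h import *
np.set_printoptions(precision=4,suppress=True)
for n in ['scene','top','wrist']:
    c=snap(n,n+'0.png'); print(n,c['fx'],c['cx'],c['cy'],c['world_from_camera'])
print(robot.observe())
E
```

```text
scene 372.0459461211885 249.59158611500982 189.59316830957692 [[ 0.7115 -0.3948  0.5813  0.1382]
 [-0.7025 -0.3827  0.6    -0.5023]
 [-0.0144 -0.8353 -0.5497  0.5512]
 [ 0.      0.      0.      1.    ]]
top 473.16266026274013 262.967620179331 203.21637279600975 [[-0.016  -0.9885  0.1506  0.4717]
 [-0.9999  0.0165  0.0024  0.0224]
 [-0.0049 -0.1505 -0.9886  1.0491]
 [ 0.      0.      0.      1.    ]]
wrist 277.99425816831035 254.99749240162464 191.83437091396345 [[ 0.3568  0.8926  0.2756  0.1129]
 [ 0.9342 -0.3405 -0.1066  0.5193]
 [-0.0013  0.2955 -0.9553  0.3846]
 [ 0.      0.      0.      1.    ]]
{'time': 0.15, 'qpos': array([ 1.058 ,  0.3425,  1.5247, -0.    ,  1.2754, -0.146 ]), 'qvel': array([-0.0004, -0.0028, -0.003 ,  0.0015, -0.0015, -0.0001]), 'joint_efforts': array([  0.0017, -43.1473, -24.4353,   0.0718,   0.0538,  -0.0001]), 'tool_pos': array([0.1881, 0.4898, 0.2262]), 'tool_rot': array([-3.1405, -0.0002,  2.7748]), 'contact_force': array([-0.4613, -1.0228, -0.4279]), 'torque': array([-0.0155,  0.0346,  0.0775]), 'opening': 0.09156365270288164}
```

View pics/top0.png

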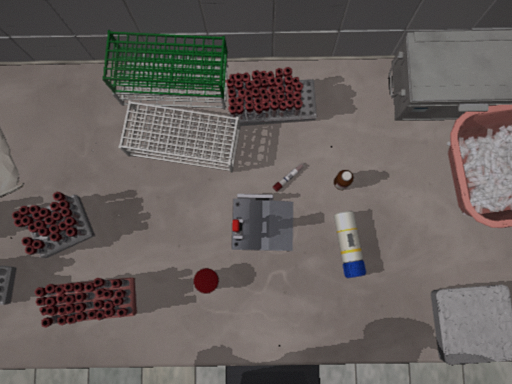

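View pics/scene0.png

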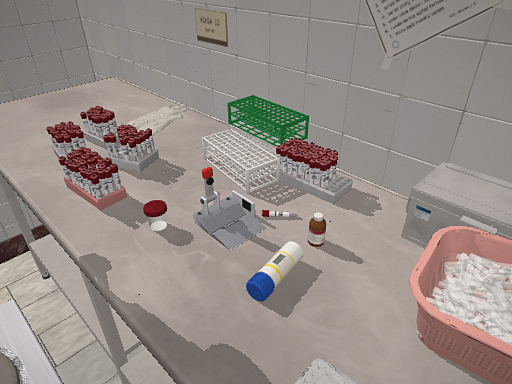

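View pics/wrist0.png

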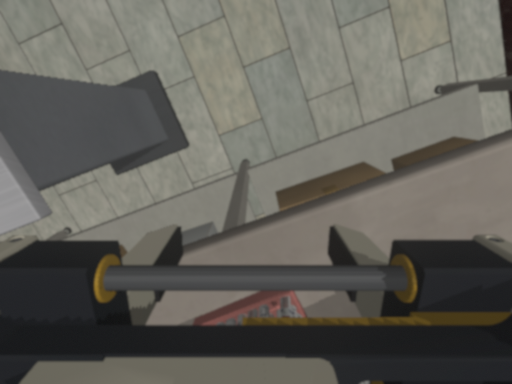

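```bash
python3 - <<'E'
from h import *
a=cv2.imread('pics/top0.png')[145:305,180:380]; cv2.imwrite('pics/topc.png',cv2.resize(a,None,fx=4,fy=4,interpolation=cv2.INTER_CUBIC)[:600])
a=cv2.imread('pics/scene0.png')[155:305,135:335]; cv2.imwrite('pics/scenec.png',cv2.resize(a,None,fx=4,fy=4,interpolation=cv2.INTER_CUBIC))
E
```

```text
(no output)
```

View pics/topc.png

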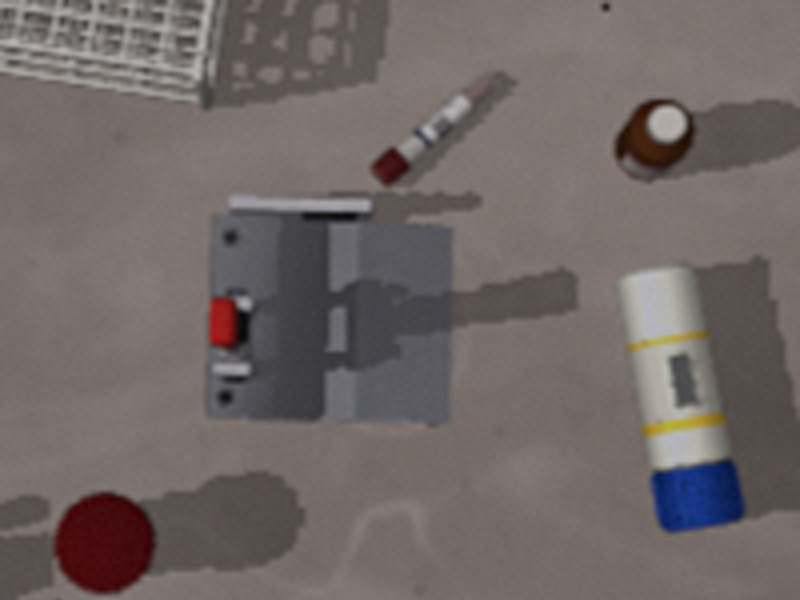

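View pics/scenec.png

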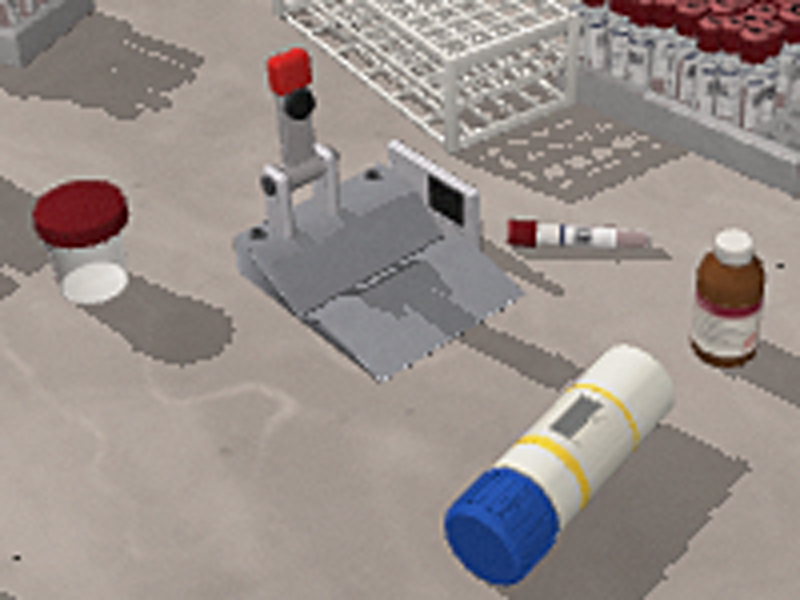

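```bash
python3 - <<'E'
from h import *
np.set_printoptions(precision=4,suppress=True)
T=load('top0');S=load('scene0')
def canmask(c):
    h=cv2.cvtColor(c['pixels'],cv2.COLOR_RGB2HSV).astype(int); p=c['pixels'].astype(int)
    blue=(h[...,0]>100)&(h[...,0]<130)&(h[...,1]>120)
    return blue,p
for n,c in(('top',T),('scene',S)):
    b,p=canmask(c); n_,l,s,ce=cv2.connectedComponentsWithStats(b.astype(np.uint8)); i=1+np.argmax(s[1:,4]); print(n,s[i],ce[i])
    w=((p.min(2)>110)&(p.max(2)<256)) if n=='top' else (p.min(2)>110)
    y=(p[...,0]-p[...,2]>90)&(p[...,1]-p[...,2]>60)
    m=(w|(l==i)|y).astype(np.uint8)
    m=cv2.morphologyEx(m,cv2.MORPH_CLOSE,np.ones((5,5)))
    n2,l2,s2,c2=cv2.connectedComponentsWithStats(m); k=np.bincount(l2[l==i]).argmax()
    print(s2[k],c2[k]); 
    cn=max(cv2.findContours((l2==k).astype(np.uint8),0,2)[0],key=cv2.contourArea); r=cv2.minAreaRect(cn); bx=cv2.boxPoints(r);print(r,bx)
    if n=='top':
        for q in bx: print(onz(c,*q,.022))
f=lambda x,y:((x+.5)/4-.5+180,(y+.5)/4-.5+145)
g=lambda x,y:((x+.5)/4-.5+135,(y+.5)/4-.5+155)
print('ramp corners z0 top'); 
for q in[(453,228),(451,424)]: print(onz(T,*f(*q),0))
print('ramp corner scene');
for q in[(382,381),(525,294)]: print(onz(S,*g(*q),0))
print('far top corners');
for q in[(207,418),(212,214)]: print(onz(T,*f(*q),.028))
print('crest');
for q in[(358,223),(354,421),(329,223),(324,419)]: print(onz(T,*f(*q),.013))
print('tip',tri(T,f(224,322),S,g(290,72)))
print('stoptopright',tri(T,f(371,204),S,g(478,190)), tri(T,f(230,196),S,g(393,144)))
print('cup',onz(T,*f(105,542),.059)); print('bottle',onz(T,*f(668,125),.075),'tube',onz(T,*f(390,167),.008),onz(T,*f(500,82),.008))
E
```

```text
top [343 260  23  18 313] [353.9712 268.7093]
[   63    57   449   327 47054] [345.8379 207.5899]
((287.0, 220.0), (326.0, 448.0), 90.0) [[ 63.  57.]
 [511.  57.]
 [511. 383.]
 [ 63. 383.]]
[0.9773 0.4811 0.022 ]
[ 0.9584 -0.5505  0.022 ]
[ 0.243  -0.4826  0.022 ]
[0.2569 0.4467 0.022 ]
scene [246 272  29  29 585] [259.9077 286.1897]
[     0      0    512    384 176655] [257.8377 183.4153]
((255.50003051757812, 191.49996948242188), (382.99993896484375, 510.99993896484375), 90.0) [[  0.0001   0.    ]
 [511.       0.    ]
 [511.     382.9999]
 [  0.0001 382.9999]]
ramp corners z0 top
[ 0.634  -0.0422  0.    ]
[ 0.5245 -0.0383  0.    ]
ramp corner scene
[ 0.525  -0.0393  0.    ]
[ 0.6329 -0.0439  0.    ]
far top corners
[0.5284 0.0944 0.028 ]
[0.6396 0.091  0.028 ]
crest
[0.6356 0.0111 0.013 ]
[0.5263 0.0153 0.013 ]
[0.6359 0.0272 0.013 ]
[0.5277 0.0316 0.013 ]
tip (array([0.5697, 0.0788, 0.1265]), np.float64(6.825578492305277e-05))
stoptopright (array([0.6413, 0.0037, 0.0461]), np.float64(0.0018175417107313399)) (array([0.6464, 0.0809, 0.0409]), np.float64(0.001770148777756527))
cup [0.4637 0.1453 0.059 ]
bottle [ 0.6752 -0.1518  0.075 ] tube [ 0.6678 -0.0074  0.008 ] [ 0.7154 -0.0703  0.008 ]
```

```bash
python3 - <<'E'
from h import *
np.set_printoptions(precision=4,suppress=True)
T=load('top0');S=load('scene0')
for n,c,(x0,y0,x1,y1) in(('top',T,(325,200,375,285)),('scene',S,(240,235,310,305))):
    p=c['pixels'][y0:y1,x0:x1].astype(int); m=((p.max(2)>150)|(p[...,2]-p[...,0]>40)).astype(np.uint8)
    m=cv2.morphologyEx(m,cv2.MORPH_CLOSE,np.ones((5,5)))
    cn=max(cv2.findContours(m,0,2)[0],key=cv2.contourArea); r=cv2.minAreaRect(cn); bx=cv2.boxPoints(r)+[x0,y0];print(r,bx)
    for q in bx: print(onz(c,*q,.022))
    e=cv2.drawContours(c['pixels'].copy(),[cn+[x0,y0]],0,(255,0,255),1)[y0:y1,x0:x1]
    cv2.imwrite('pics/m%s.png'%n,cv2.resize(e[...,::-1],None,fx=5,fy=5,interpolation=0))
    th=np.load if 0 else None
O=np.array([.582,.0326])
E
```

```text
((23.94230842590332, 44.21154022216797), (65.11055755615234, 21.376659393310547), 78.69007110595703) [[332.0769 214.3846]
 [353.0385 210.1923]
 [365.8077 274.0385]
 [344.8461 278.2308]]
[ 0.6009 -0.1258  0.022 ]
[ 0.6094 -0.172   0.022 ]
[ 0.4708 -0.1932  0.022 ]
[ 0.4627 -0.1479  0.022 ]
((34.49999237060547, 34.49999237060547), (68.99998474121094, 68.99998474121094), 0.0) [[240. 304.]
 [240. 235.]
 [309. 235.]
 [309. 304.]]
[ 0.4281 -0.1738  0.022 ]
[ 0.5565 -0.0379  0.022 ]
[ 0.6616 -0.1453  0.022 ]
[ 0.5134 -0.2601  0.022 ]
```

View pics/mtop.png

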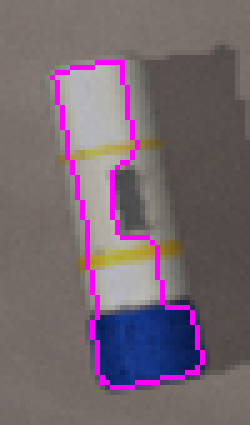

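View pics/mscene.png

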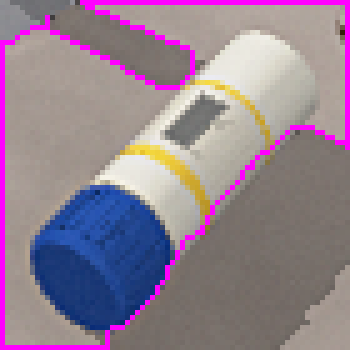

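```bash
python3 - <<'E'
from h import *
np.set_printoptions(precision=4,suppress=True)
T=load('top0');S=load('scene0')
a=onz(T,343.9,212.7,.035);b=onz(T,355.1,275.9,.022);print(a,b,np.linalg.norm((a-b)[:2]),np.arctan2(*(a-b)[1::-1]),(a+b)/2)
# scene check: predicted axis ends
for p in(a,b): q=p.copy();q[2]=.022; print('scene px',np.array(proj(S,q)), 'crop',(np.array(proj(S,q))-[240,235]+.5)*5)
E
```

```text
[ 0.6025 -0.1496  0.035 ] [ 0.4672 -0.1701  0.022 ] 0.1368036683907873 0.1503567619544858 [ 0.5349 -0.1598  0.0285]
scene px [293.0419 249.2033] crop [267.7096  73.5166]
scene px [254.1572 290.5929] crop [ 73.2858 280.4645]
```

>>> send_rows(
  plan=[
    [[0.029,-0.03,0],[0,0,-0.062],0],
    [[0.029,-0.03,0],[0,0,-0.062],0],
    [[0.029,-0.03,0],[0,0,-0.062],0],
    [[0.029,-0.03,0],[0,0,-0.062],0],
    [[0.029,-0.03,0],[0,0,-0.062],0],
    [[0.029,-0.03,0],[0,0,-0.062],0],
    [[0.029,-0.03,0],[0,0,-0.062],0],
    [[0.029,-0.03,0],[0,0,-0.062],0],
    [[0.009,-0.04,0],[0,0,-0.062],0],
    [[0.009,-0.04,0],[0,0,-0.062],0],
    [[0.009,-0.04,0],[0,0,-0.062],0],
    [[0.009,-0.04,0],[0,0,-0.062],0],
    [[0.009,-0.04,0],[0,0,-0.062],0],
    [[0.009,-0.04,0],[0,0,-0.062],0],
    [[0.009,-0.04,0],[0,0,-0.062],0],
    [[0.009,-0.04,0],[0,0,-0.062],0],
    [[0.009,-0.04,0],[0,0,-0.062],0],
    [[0.009,-0.04,0],[0,0,-0.062],0],
    [[0.009,-0.04,0],[0,0,-0.062],0],
    [[0.009,-0.04,0],[0,0,-0.062],0],
  ],
)

```text
time: 2.15
tool_pos: [0.5282, -0.2315, 0.2264]
tool_rot: [-3.141, -0.0, 1.532]
contact_force: [0.5, -0.1, 0.3]
opening: 0.092
```

```bash
python3 - <<'E'
from h import *
c=snap('wrist','w1.png')
for p in[(.5349,-.1598,.044),(.6025,-.1496,.022),(.4672,-.1701,.022),(.5245,-.04,0),(.634,-.0425,0)]: print(np.round(proj(c,p)))
E
```

```text
[259. 114.]
[313. 103.]
[206. 124.]
[246.  10.]
[337.   8.]
```

View pics/w1.png

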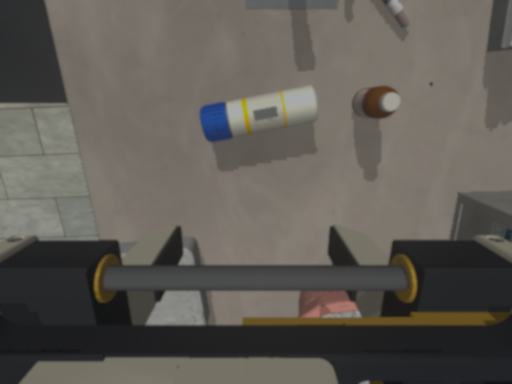

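>>> send_rows(
  plan=[
    [[0,0,-0.04],[0,0,0],0],
    [[0,0,-0.04],[0,0,0],0],
    [[0,0,-0.04],[0,0,0],0],
    [[0,0,-0.04],[0,0,0],0],
    [[0,0,-0.03],[0,0,0],0],
    [[0,0,-0.015],[0,0,0],0],
    [[0,0,-0.009],[0,0,0],0],
    [[0,0,0],[0,0,0],0],
  ],
)

```text
time: 3.0
tool_pos: [0.5277, -0.2294, 0.0117]
tool_rot: [-3.14, -0.001, 1.535]
contact_force: [1.2, 0.9, -0.2]
opening: 0.0917
```

>>> send_rows(
  plan=[
    [[0.0002,0.006,0],[0,0,0],0],
    [[0.0002,0.006,0],[0,0,0],0],
    [[0.0001,0.004,0],[0,0,0],0],
    [[0.0001,0.003,0],[0,0,0],0],
    [[0.0001,0.003,0],[0,0,0],0],
    [[0.0001,0.003,0],[0,0,0],0],
    [[0.0001,0.003,0],[0,0,0],0],
    [[0.0001,0.003,0],[0,0,0],0],
    [[0.0001,0.003,0],[0,0,0],0],
    [[0.0001,0.003,0],[0,0,0],0],
    [[0.0001,0.003,0],[0,0,0],0],
    [[0.0001,0.003,0],[0,0,0],0],
    [[0.0001,0.003,0],[0,0,0],0],
    [[0.0001,0.003,0],[0,0,0],0],
    [[0.0001,0.003,0],[0,0,0],0],
    [[0.0001,0.003,0],[0,0,0],0],
  ],
)

```text
time: 4.6
tool_pos: [0.5301, -0.1746, 0.0127]
tool_rot: [3.142, -0.0, 1.535]
contact_force: [0.7, -0.2, 0.3]
opening: 0.0916
```

```bash
python3 - <<'E'
from h import *
c=snap('wrist','w2.png');t=snap('top','t2.png')
cv2.imwrite('pics/t2c.png',cv2.resize(t['pixels'][145:305,180:380,::-1],None,fx=3.5,fy=3.5,interpolation=2))
o=robot.observe();print(o['tool_pos'],o['contact_force'])
E
```

```text
[ 0.53004896 -0.17447761  0.01273296] [0.18200938 0.20411388 0.2595974 ]
```

View pics/w2.png

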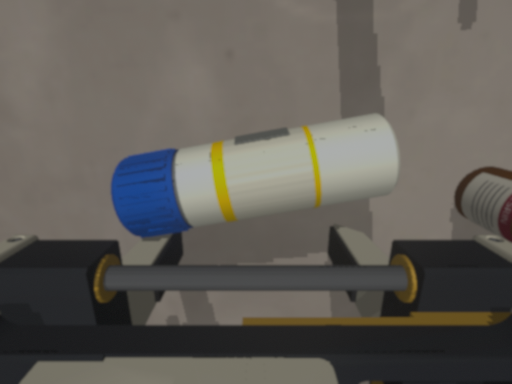

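View pics/t2c.png

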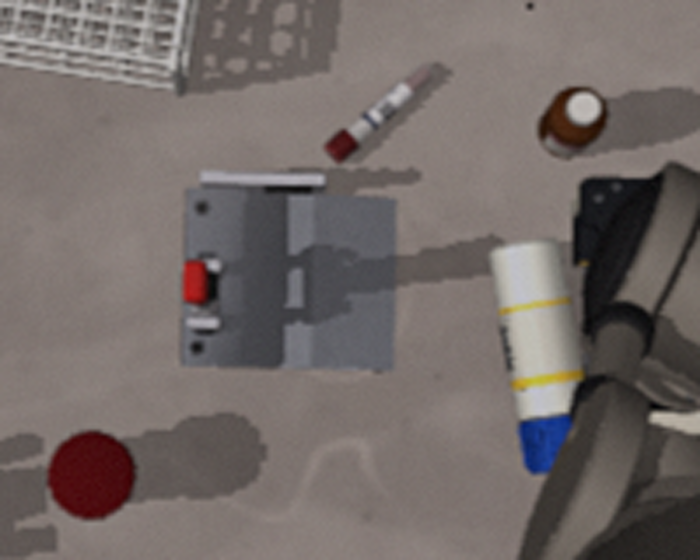

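>>> send_rows(
  plan=[
    [[0,-0.002,0.03],[0,0,0.1],0],
    [[0,0,0.045],[0,0,0.12],0],
    [[0,0,0.045],[0,0,0.12],0],
    [[0,0,0.01],[0,0,0.12],0],
    [[0,0,0],[0,0,0],0],
  ],
)

```text
time: 5.2
tool_pos: [0.5312, -0.1775, 0.1451]
tool_rot: [3.138, 0.004, 1.996]
contact_force: [-0.3, 0.0, 0.3]
opening: 0.0917
```

```bash
python3 - <<'E'
from h import *
c=snap('wrist','w3.png')
t=snap('scene','s3.png')
cv2.imwrite('pics/s3c.png',cv2.resize(t['pixels'][155:305,135:335,::-1],None,fx=4,fy=4,interpolation=2))
o=robot.observe();print(o['tool_pos'],o['tool_rot'],o['contact_force'])
E
```

```text
[ 0.52957054 -0.17670743  0.14199851] [-3.14098579e+00 -8.61571767e-04  1.99147060e+00] [ 0.66280424  0.02741049 -0.52157056]
```

View pics/w3.png

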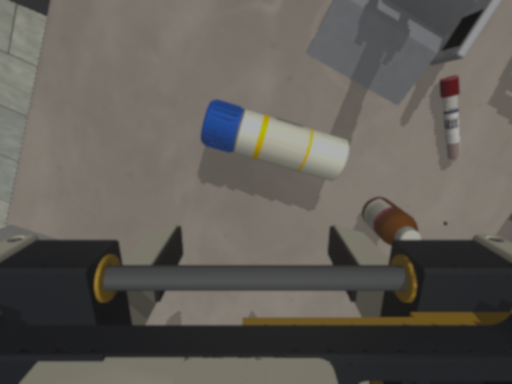

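View pics/s3c.png

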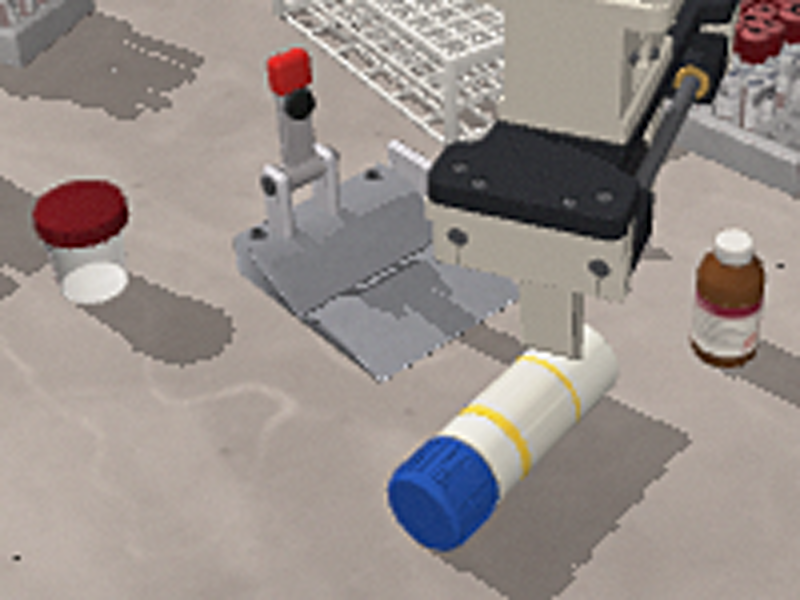

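```bash
python3 - <<'E'
from h import *
np.set_printoptions(precision=4,suppress=True)
c=load('w3')
p=c['pixels'].astype(int); m=((p.min(2)>110)&(p.max(2)>140)|(p[...,2]-p[...,0]>40)|((p[...,0]-p[...,2]>70)&(p[...,1]>120))).astype(np.uint8)
k=np.zeros_like(m);k[90:190,190:358]=1;m*=k
m=cv2.morphologyEx(m,cv2.MORPH_CLOSE,np.ones((3,3)))
cn=max(cv2.findContours(m,0,2)[0],key=cv2.contourArea);r=cv2.minAreaRect(cn);b=cv2.boxPoints(r);print(r)
b=b[np.argsort(b[:,0])];e0=b[:2].mean(0);e1=b[2:].mean(0);print(e0,e1)
O=np.array([.582,.0326]);th=-.037;R=np.array([[np.cos(th),np.sin(th)],[-np.sin(th),np.cos(th)]])
A=onz(c,*e0,.026);B=onz(c,*e1,.026);print(A,B,np.linalg.norm(A-B),np.arctan2(*(B-A)[1::-1]),(A+B)/2,R@((A+B)/2)[:2].__sub__(O))
E
```

```text
((274.6513977050781, 140.99542236328125), (148.94198608398438, 46.93348693847656), 16.699243545532227)
[203.3211 119.5963] [345.9817 162.3945]
[ 0.4581 -0.1364  0.026 ] [ 0.6049 -0.1158  0.026 ] 0.14816603089498406 0.13948215035588324 [ 0.5315 -0.1261  0.026 ] [-0.0446 -0.1604]
```

>>> send_rows(
  plan=[
    [[0,0.012,0],[0,0,0.12],0],
    [[0,0.012,0],[0,0,0.12],0],
    [[0.001,0.012,0],[0,0,0.12],0],
    [[0,0.012,0],[0,0,0.12],0],
    [[0,0.003,0],[0,0,0.12],0],
    [[0,0,-0.01],[0,0,0.12],0],
    [[0,0,-0.03],[0,0,0],0],
    [[0,0,-0.025],[0,0,0],0],
    [[0,0,0],[0,0,0],0],
  ],
)

```text
time: 6.2
tool_pos: [0.5278, -0.1247, 0.073]
tool_rot: [-3.141, -0.01, 2.712]
contact_force: [-0.3, -0.6, -0.7]
opening: 0.092
```

```bash
python3 - <<'E'
from h import *
c=snap('wrist','w4.png')
o=robot.observe();print(o['tool_pos'],o['tool_rot'],o['contact_force'])
for s in(-1,1):
    yaw=o['tool_rot'][2]; y=np.array([np.sin(yaw),-np.cos(yaw),0]); print(np.round(proj(c,o['tool_pos']*[1,1,0]+[0,0,.022]+s*.0555*y)))
E
```

```text
[ 0.52915589 -0.12518263  0.07514278] [-3.14130122 -0.00654215  2.71289056] [ 0.45138174 -0.17224251 -0.15955271]
[186. 213.]
[323. 213.]
```

View pics/w4.png

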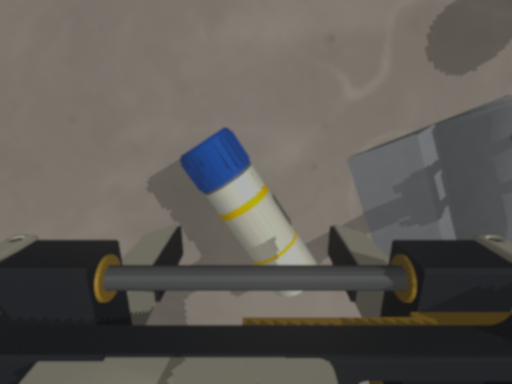

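>>> send_rows(
  plan=[
    [[0,0,-0.025],[0,0,0],0],
    [[0,0,-0.02],[0,0,0],0],
    [[0,0,-0.012],[0,0,0],0],
    [[0,0,0],[0,0,-0.05],0],
    [[0,0,0],[0,0,-0.05],0],
    [[0,0,0],[0,0,-0.05],0],
    [[0,0,0],[0,0,-0.05],0],
    [[0,0,0],[0,0,-0.05],0],
    [[0,0,0],[0,0,-0.05],0],
    [[0,0,0],[0,0,-0.04],0],
    [[0,0,0],[0,0,-0.04],0],
    [[0,0,0],[0,0,-0.03],0],
    [[0,0,0],[0,0,-0.03],0],
    [[0,0,0],[0,0,-0.03],0],
    [[0,0,0],[0,0,-0.03],0],
    [[0,0,0],[0,0,0],0],
  ],
)

```text
time: 7.85
tool_pos: [0.5316, -0.1261, 0.0215]
tool_rot: [3.141, 0.001, 2.214]
contact_force: [0.2, 0.2, 0.1]
opening: 0.0918
```

```bash
cat >> h.py <<'E'
O=np.array([.582,.0326]);th=-.037;Rc=np.array([[np.cos(th),np.sin(th)],[-np.sin(th),np.cos(th)]])
def cradle(p): return Rc@(np.array(p)[:2]-O)
E
python3 - <<'E'
from h import *
c=snap('wrist','w5.png')
t=snap('top','t5.png')
cv2.imwrite('pics/t5c.png',cv2.resize(t['pixels'][145:305,180:380,::-1],None,fx=3.5,fy=3.5,interpolation=2))
o=robot.observe();print(o['tool_pos'],o['tool_rot'],o['contact_force'],o['torque'])
E
```

```text
[ 0.53148372 -0.12607998  0.02130222] [3.14098803e+00 8.57370008e-04 2.21511960e+00] [ 1.01346107  1.01780497 -0.30339764] [-0.07900527 -0.00903356 -0.02782431]
```

View pics/w5.png

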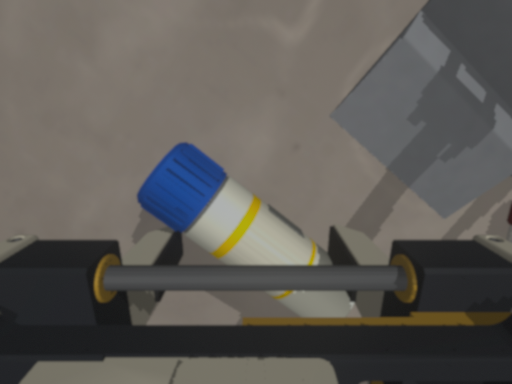

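View pics/t5c.png

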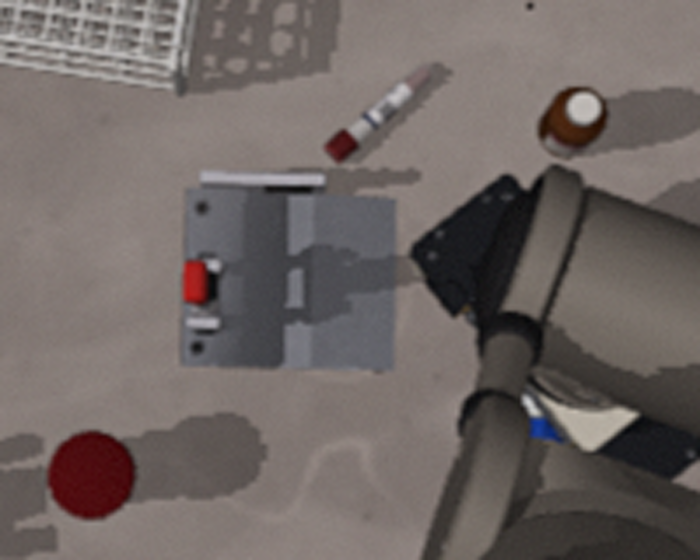

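```bash
python3 - <<'E'
from h import *
c=load('w5')
cv2.imwrite('pics/w5c.png',cv2.resize(c['pixels'][130:330,120:380,::-1],None,fx=3,fy=3,interpolation=2))
E
```

```text
(no output)
```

View pics/w5c.png

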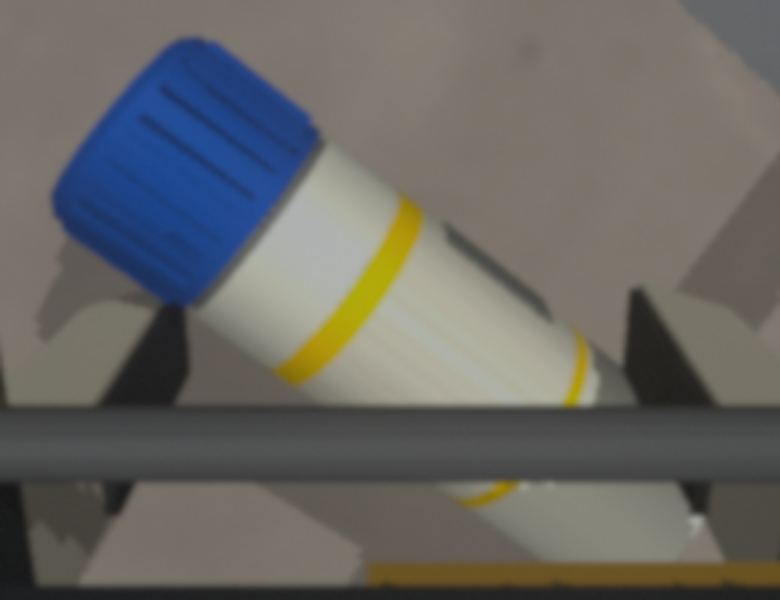

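```bash
python3 - <<'E'
from h import *
c=load('w5');f=lambda x,y:((x+.5)/3-.5+120,(y+.5)/3-.5+130)
a=onz(c,*f(348,289),.022);b=onz(c,*f(526,419),.022);d=b-a
print(a,b,'yaw',np.arctan2(d[1],d[0]),'len',np.hypot(*d[:2]))
# upper-surface stripe points as check: cap ends
e=onz(c,*f(262,222),.022); d=b-e; print(e,np.arctan2(d[1],d[0]))
p,q=onz(c,330,115,0),onz(c,445,217,0);print('ramp edge',p,q,np.arctan2(*(q-p)[1::-1]))
print(cradle(a),cradle(b))
E
```

```text
[ 0.51639806 -0.12522925  0.022     ] [ 0.56525522 -0.12693266  0.022     ] yaw -0.03485085187567031 len 0.048886853508475554
[ 0.49401321 -0.12372321  0.022     ] -0.045019437587577704
ramp edge [ 0.52396965 -0.03754333  0.        ] [ 0.63369157 -0.04083772  0.        ] -0.030015884507954903
[-0.05971869 -0.16014795] [-0.01083195 -0.16004288]
```

>>> send_rows(
  plan=[
    [[0,0,0],[0,0,0.06],0],
    [[0,0,0.01],[0,0,0.06],0],
    [[0,0,0.03],[0,0,0],0],
    [[0,0,0.03],[0,0,0],0],
    [[0,-0.012,0.004],[0,0,-0.12],0],
    [[0,-0.012,0],[0,0,-0.12],0],
    [[0,-0.012,0],[0,0,-0.12],0],
    [[0,-0.008,0],[0,0,-0.12],0],
    [[0,0,0],[0,0,-0.12],0],
    [[0,0,0],[0,0,-0.12],0],
    [[0,0,0],[0,0,-0.082],0],
    [[0,0,0],[0,0,0],0],
  ],
)

```text
time: 9.15
tool_pos: [0.5311, -0.17, 0.0949]
tool_rot: [3.141, 0.0, 1.532]
contact_force: [0.4, 0.1, -0.6]
opening: 0.0916
```

```bash
python3 - <<'E'
from h import *
c=snap('wrist','w6.png')
o=robot.observe();print(o['tool_pos'],o['tool_rot'],cradle(o['tool_pos']))
E
```

```text
[ 0.5311181  -0.16993154  0.0949321 ] [3.14132088e+00 8.45072017e-05 1.53491410e+00] [-0.04335512 -0.20427512]
```

View pics/w6.png

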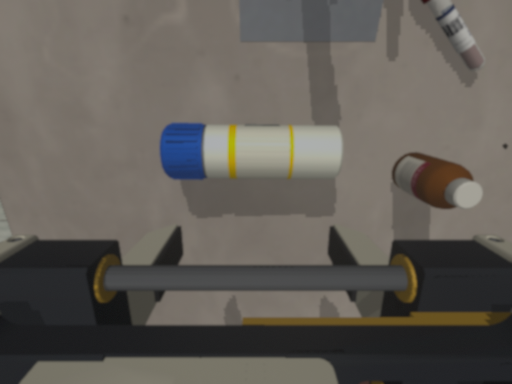

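>>> send_rows(
  plan=[
    [[0,0,-0.04],[0,0,0],0],
    [[0,0,-0.03],[0,0,0],0],
    [[0,0,-0.011],[0,0,0],0],
    [[0.0001,0.004,0],[0,0,0],0],
    [[0.0001,0.004,0],[0,0,0],0],
    [[0.0001,0.003,0],[0,0,0],0],
    [[0.0001,0.003,0],[0,0,0],0],
    [[0.0001,0.003,0],[0,0,0],0],
    [[0.0001,0.003,0],[0,0,0],0],
    [[0.0001,0.003,0],[0,0,0],0],
    [[0.0001,0.004,0],[0,0,0],0],
    [[0.0001,0.004,0],[0,0,0],0],
    [[0.0001,0.004,0],[0,0,0],0],
    [[0.0001,0.004,0],[0,0,0],0],
    [[0.0001,0.004,0],[0,0,0],0],
    [[0.0001,0.004,0],[0,0,0],0],
    [[0.0001,0.004,0],[0,0,0],0],
    [[0.0001,0.004,0],[0,0,0],0],
    [[0.0001,0.004,0],[0,0,0],0],
    [[0.0001,0.004,0],[0,0,0],0],
  ],
)

```text
time: 11.2
tool_pos: [0.5328, -0.1066, 0.0137]
tool_rot: [3.142, 0.0, 1.533]
contact_force: [-0.3, -0.1, 0.3]
opening: 0.092
```

```bash
python3 - <<'E'
from h import *
c=snap('wrist','w7.png')
o=robot.observe();print(o['tool_pos'],o['tool_rot'],cradle(o['tool_pos']),o['contact_force'])
E
```

```text
[ 0.53266548 -0.10600836  0.01370338] [-3.14140710e+00 -2.89754399e-04  1.53303264e+00] [-0.04417341 -0.14033846] [ 0.91563233  0.80538313 -1.37321493]
```

View pics/w7.png

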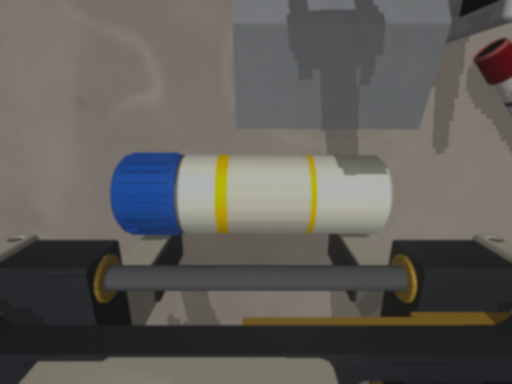

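>>> send_rows(
  plan=[
    [[0.0001,0.004,0],[0,0,0],0],
    [[0.0002,0.004,0],[0,0,0],0],
    [[0.0001,0.004,0],[0,0,0],0],
    [[0.0002,0.004,0],[0,0,0],0],
    [[0.0001,0.004,0],[0,0,0],0],
    [[0.0002,0.004,0],[0,0,0],0],
    [[0.0001,0.004,0],[0,0,0],0],
    [[0.0002,0.003,0],[0,0,0],0],
    [[0.0001,0.003,0.0005],[0,0,0],0],
    [[0.0001,0.003,0.0005],[0,0,0],0],
    [[0.0001,0.003,0.0005],[0,0,0],0],
    [[0.0001,0.003,0.0005],[0,0,0],0],
    [[0.0001,0.003,0.0005],[0,0,0],0],
    [[0.0001,0.003,0.0005],[0,0,0],0],
    [[0.0001,0.003,0.0005],[0,0,0],0],
    [[0.0001,0.003,0.0005],[0,0,0],0],
    [[0.0001,0.003,0.0005],[0,0,0],0],
    [[0.0001,0.003,0.0005],[0,0,0],0],
  ],
)

```text
time: 13.05
tool_pos: [0.5349, -0.0456, 0.0188]
tool_rot: [-3.142, 0.0, 1.533]
contact_force: [0.2, -1.0, 0.6]
opening: 0.0916
```

```bash
python3 - <<'E'
from h import *
c=snap('wrist','w8.png')
o=robot.observe();print(o['tool_pos'],o['tool_rot'],cradle(o['tool_pos']),o['contact_force'])
E
```

```text
[ 0.53494331 -0.04519875  0.01882964] [ 3.14155326e+00 -2.56830165e-04  1.53297218e+00] [-0.04414659 -0.0794862 ] [-0.16984682  0.51809911 -0.75273527]
```

View pics/w8.png

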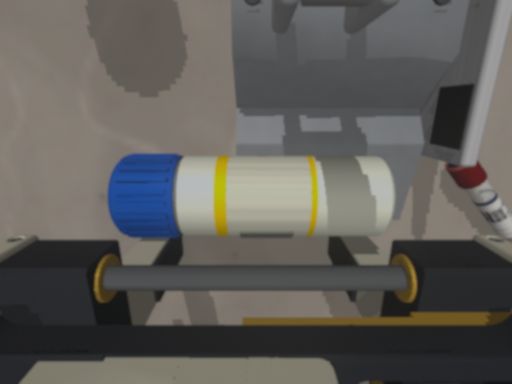

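>>> send_rows(
  plan=[
    [[0.0001,0.003,0],[0,0,0],0],
    [[0.0001,0.003,0],[0,0,0],0],
    [[0.0001,0.003,0],[0,0,0],0],
    [[0.0001,0.003,0],[0,0,0],0],
    [[0.0001,0.003,0],[0,0,0],0],
    [[0.0001,0.003,0],[0,0,0],0],
    [[0.0001,0.002,0],[0,0,0],0],
    [[0.0001,0.002,0],[0,0,0],0],
    [[0,0.002,0],[0,0,0],0],
    [[0.0001,0.002,0],[0,0,0],0],
    [[0,0.002,0],[0,0,0],0],
    [[0.0001,0.002,0],[0,0,0],0],
    [[0.0001,0.002,0],[0,0,0],0],
    [[0,0.001,0],[0,0,0],0],
    [[0,0,0],[0,0,0],0],
    [[0,0,0],[0,0,0],0],
  ],
)

```text
time: 14.7
tool_pos: [0.5361, -0.0129, 0.0188]
tool_rot: [3.141, 0.0, 1.533]
contact_force: [0.2, -0.2, -0.8]
opening: 0.0919
```

```bash
python3 - <<'E'
from h import *
c=snap('wrist','w9.png')
o=robot.observe();print(o['tool_pos'],o['tool_rot'],cradle(o['tool_pos']),o['contact_force'])
E
```

```text
[ 0.53609075 -0.01297596  0.01875354] [3.14144512e+00 4.43941636e-05 1.53273834e+00] [-0.0441919  -0.04724302] [ 0.57204426 -0.6966537  -0.3481095 ]
```

View pics/w9.png

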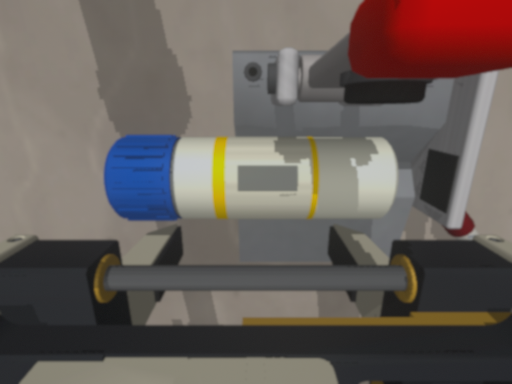

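>>> send_rows(
  plan=[
    [[0,-0.012,0],[0,0,0],0],
    [[0,-0.01,0.01],[0,0,0],0],
    [[0,0,0.035],[0,0,0],0],
    [[-0.01,0,0.038],[0,0,0],0],
    [[-0.015,0,0],[0,0,-0.131],0],
    [[-0.015,0,0],[0,0,-0.131],0],
    [[-0.015,0,0],[0,0,-0.131],0],
    [[-0.015,0,0],[0,0,-0.131],0],
    [[-0.015,0.01,0],[0,0,-0.131],0],
    [[-0.006,0.01,0],[0,0,-0.131],0],
    [[0,0.015,0],[0,0,-0.131],255],
    [[0,0.015,0],[0,0,-0.131],255],
    [[0,0.01,0],[0,0,-0.131],255],
    [[0,0.009,0],[0,0,-0.131],255],
    [[0,0,0],[0,0,-0.131],255],
    [[0,0,0],[0,0,-0.131],255],
    [[0,0,0],[0,0,0],255],
    [[0,0,0],[0,0,0],255],
  ],
)

```text
time: 16.55
tool_pos: [0.4453, 0.0335, 0.1022]
tool_rot: [3.141, -0.001, -0.036]
contact_force: [0.3, -0.4, -0.1]
opening: 0.0323
```

```bash
python3 - <<'E'
from h import *
c=snap('wrist','w10.png');s=snap('scene','s10.png');t=snap('top','t10.png')
a=cv2.resize(s['pixels'][155:305,135:335,::-1],None,fx=4,fy=4,interpolation=2);cv2.imwrite('pics/s10c.png',a)
a=cv2.resize(t['pixels'][170:300,200:360,::-1],None,fx=4,fy=4,interpolation=2);cv2.imwrite('pics/t10c.png',a)
o=robot.observe();print(o['tool_pos'],o['tool_rot'],cradle(o['tool_pos']),o['contact_force'],o['opening'],o['time'])
E
```

```text
[0.44511988 0.0338089  0.10191205] [ 3.14148053e+00 -1.85195821e-04 -3.76495394e-02] [-0.13683116 -0.00385533] [ 0.17702537  0.65527042 -0.59966344] 0.020745554673271722 16.7
```

View pics/w10.png

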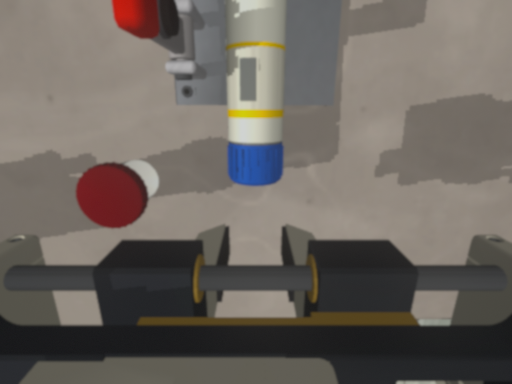

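View pics/s10c.png

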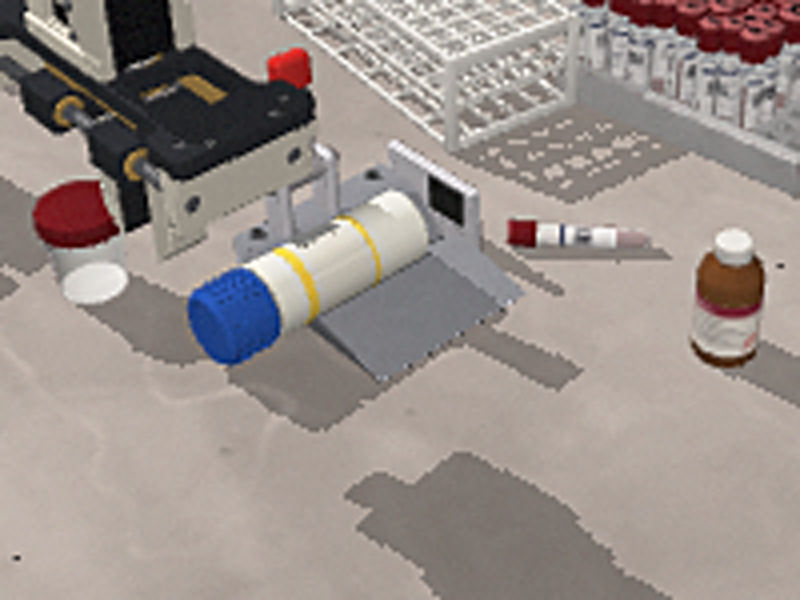

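View pics/t10c.png

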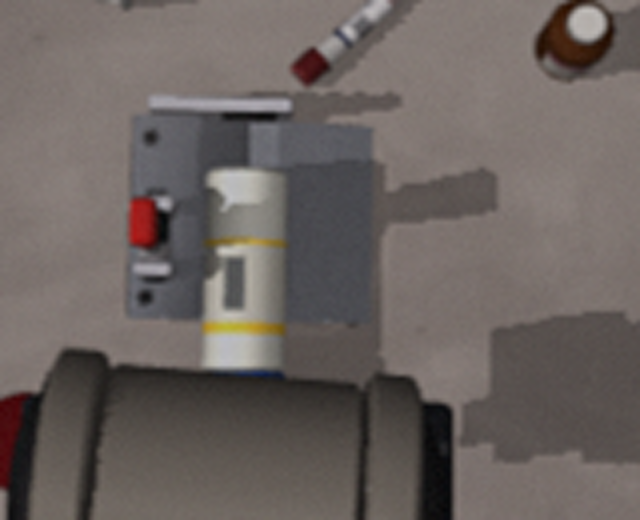

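```bash
python3 - <<'E'
from h import *
c=load('w10');t=load('t10')
for z in(.0295,.045): print(z,cradle(onz(c,255,184,z)))
f=lambda x,y:((x+.5)/4-.5+200,(y+.5)/4-.5+170)
for z in(.0295,.05): print('plain end top',cradle(onz(t,*f(246,170),z)))
E
```

```text
0.0295 [-0.1211265  -0.00378491]
0.045 [-0.1167581  -0.00378032]
plain end top [ 0.02556636 -0.0025066 ]
plain end top [ 0.02284287 -0.0027439 ]
```

>>> send_rows(
  plan=[
    [[-0.004,0,-0.03],[0,0,0],255],
    [[0,0,-0.03],[0,0,0],255],
    [[0,0,-0.018],[0,0,0],255],
    [[0.003,0,0],[0,0,0],255],
    [[0.004,0,0],[0,0,0],255],
    [[0.004,0,0],[0,0,0],255],
  ],
)

```text
time: 17.3
tool_pos: [0.4534, 0.034, 0.0248]
tool_rot: [3.141, -0.002, -0.039]
contact_force: [0.8, -0.2, 0.7]
opening: 0.0003
```

>>> send_rows(
  plan=[
    [[0.002,-0.0001,0],[0,0,0],255],
    [[0.002,-0.0001,0],[0,0,0],255],
    [[0.002,-0.0001,0],[0,0,0],255],
    [[0.002,-0.0001,0],[0,0,0],255],
    [[0.002,-0.0001,0],[0,0,0],255],
    [[0.002,-0.0001,0],[0,0,0],255],
    [[0.002,-0.0001,0],[0,0,0],255],
    [[0.002,-0.0001,0],[0,0,0],255],
    [[0.002,-0.0001,0],[0,0,0],255],
    [[0.002,-0.0001,0],[0,0,0],255],
    [[0.002,-0.0001,0],[0,0,0],255],
    [[0.002,-0.0001,0],[0,0,0],255],
    [[0.002,-0.0001,0],[0,0,0],255],
    [[0.002,-0.0001,0],[0,0,0],255],
  ],
)

```text
time: 18.7
tool_pos: [0.4802, 0.0327, 0.0237]
tool_rot: [3.142, 0.0, -0.039]
contact_force: [-1.7, -0.4, -0.5]
opening: 0.0007
```

```bash
python3 - <<'E'
from h import *
o=robot.observe();print(o['tool_pos'],o['tool_rot'],cradle(o['tool_pos']),o['contact_force'],o['opening'],o['time'])
t=snap('top','t11.png')
a=cv2.resize(t['pixels'][170:300,200:360,::-1],None,fx=4,fy=4,interpolation=2);cv2.imwrite('pics/t11c.png',a)
E
```

```text
[0.48024482 0.03268321 0.02374078] [ 3.14151360e+00  2.72167196e-06 -3.92566054e-02] [-0.10168862 -0.00368093] [-1.68869849 -0.44145336 -0.51304974] 0.0007481258160252609 18.7
```

View pics/t11c.png

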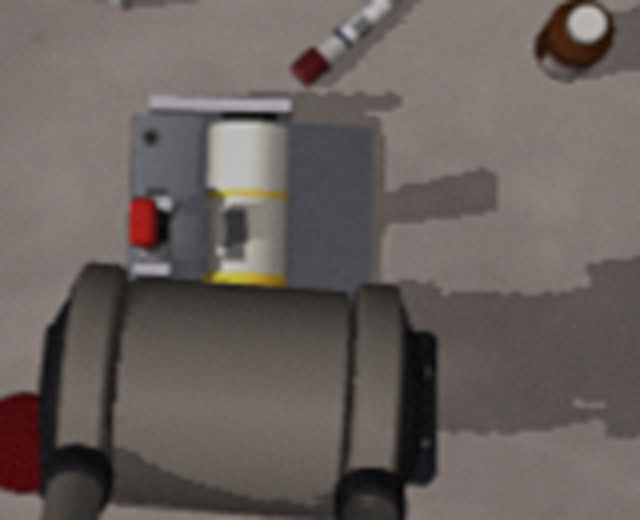

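>>> send_rows(
  plan=[
    [[0.001,0,0],[0,0,0],255],
    [[0.001,0,0],[0,0,0],255],
    [[0.001,0,0],[0,0,0],255],
    [[0.001,0,0],[0,0,0],255],
    [[0.001,-0.0001,0],[0,0,0],255],
    [[0.001,0,0],[0,0,0],255],
  ],
)

```text
time: 19.35
tool_pos: [0.4855, 0.0326, 0.0236]
tool_rot: [3.141, 0.001, -0.039]
contact_force: [-4.9, -0.9, 2.0]
opening: 0.0006
```

>>> send_rows(
  plan=[
    [[0.0007,0,0],[0,0,0],255],
    [[0.0007,0,0],[0,0,0],255],
  ],
)

```text
time: 19.55
tool_pos: [0.4855, 0.0327, 0.0234]
tool_rot: [3.142, 0.004, -0.039]
contact_force: [-8.5, 0.1, 4.7]
opening: 0.0004
```

>>> send_rows(
  plan=[
    [[-0.008,0,0],[0,0,0],255],
    [[-0.016,0,0.005],[0,0,0],255],
    [[-0.016,0,0.03],[0,0,0],255],
    [[0,0,0.045],[0,0,0],255],
    [[0,0,0.045],[0,0,0],255],
    [[0,0,0.03],[0,0,0],255],
    [[0,0,0],[0,0,0],255],
  ],
)

```text
time: 20.25
tool_pos: [0.4502, 0.0324, 0.1831]
tool_rot: [3.141, -0.011, -0.039]
contact_force: [0.7, 0.0, -0.2]
opening: 0.0005
```

```bash
python3 - <<'E'
from h import *
o=robot.observe();print(o['tool_pos'],o['tool_rot'],cradle(o['tool_pos']),o['contact_force'],o['opening'],o['time'])
w=snap('wrist','w12.png');t=snap('scene','s12.png')
a=cv2.resize(t['pixels'][155:305,135:335,::-1],None,fx=4,fy=4,interpolation=2);cv2.imwrite('pics/s12c.png',a)
E
```

```text
[0.4502314  0.03244199 0.1830599 ] [ 3.14102384 -0.01070841 -0.03910231] [-0.13167257 -0.00503223] [ 0.7211998   0.02848822 -0.24145949] 0.00046493527507657066 20.25
```

View pics/w12.png

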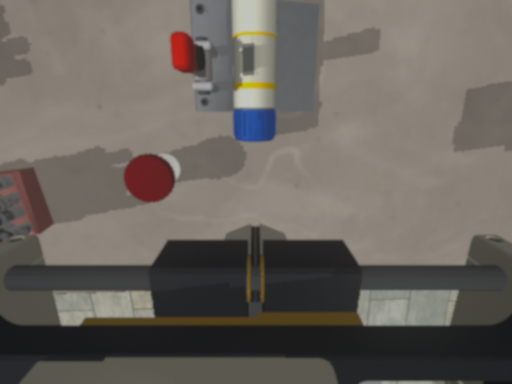

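View pics/s12c.png

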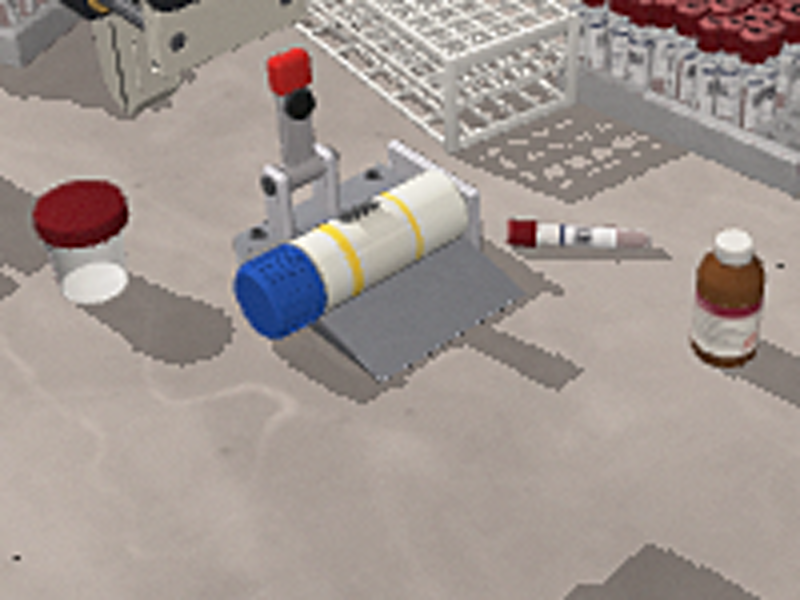

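>>> send_rows(
  plan=[
    [[0.015,0.016,0],[0,0,0],255],
    [[0.02,0.018,0],[0,0,0],255],
    [[0.025,0.018,0],[0,0,0],255],
    [[0.025,0.018,0],[0,0,0],255],
    [[0.02,0.016,0],[0,0,0],255],
    [[0.015,0.006,-0.005],[0,0,0],255],
    [[0,0,-0.03],[0,0,0],255],
    [[0,0,-0.03],[0,0,0],255],
    [[0,0,-0.011],[0,0,0],255],
    [[0,0,0],[0,0,0],255],
  ],
)

```text
time: 21.35
tool_pos: [0.5658, 0.1244, 0.1]
tool_rot: [3.141, 0.006, -0.039]
contact_force: [0.5, 0.5, 0.9]
opening: 0.0007
```

```bash
python3 - <<'E'
from h import *
o=robot.observe();print(o['tool_pos'],o['tool_rot'],cradle(o['tool_pos']),o['contact_force'],o['opening'],o['time'])
t=snap('scene','s13.png')
a=cv2.resize(t['pixels'][120:270,135:335,::-1],None,fx=4,fy=4,interpolation=2);cv2.imwrite('pics/s13c.png',a)
E
```

```text
[0.56576214 0.12441201 0.09996059] [ 3.14084098  0.00566608 -0.03927977] [-0.01962301  0.09114851] [0.54819581 0.46686191 0.93284553] 0.0006629526837926904 21.35
```

View pics/s13c.png

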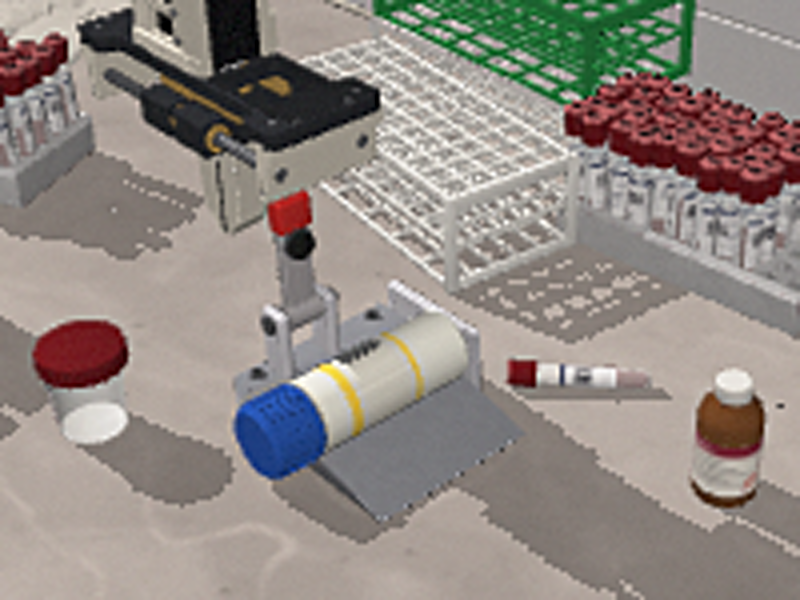

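>>> send_rows(
  plan=[
    [[0.004,-0.006,0.004],[0,0,0],255],
    [[0,-0.006,0],[0,0,0],255],
    [[0,-0.004,0],[0,0,0],255],
    [[0,-0.003,0],[0,0,0],255],
    [[0,-0.003,0],[0,0,0],255],
    [[0,-0.003,0],[0,0,0],255],
    [[0,-0.003,0],[0,0,0],255],
    [[0,-0.003,0],[0,0,0],255],
    [[0,-0.003,0],[0,0,0],255],
    [[0,-0.003,0],[0,0,0],255],
  ],
)

```text
time: 22.4
tool_pos: [0.5714, 0.0874, 0.1066]
tool_rot: [3.141, 0.0, -0.039]
contact_force: [-0.8, -0.4, -0.7]
opening: 0.0006
```

>>> send_rows(
  plan=[
    [[0,-0.002,0],[0,0,0],255],
    [[0,-0.002,0],[0,0,0],255],
    [[0,-0.002,0],[0,0,0],255],
    [[0,-0.001,0],[0,0,0],255],
    [[0,0,0],[0,0,0],255],
  ],
)

```text
time: 22.9
tool_pos: [0.5715, 0.0804, 0.1067]
tool_rot: [3.141, 0.0, -0.039]
contact_force: [0.4, 0.2, -0.6]
opening: 0.0002
```

```bash
python3 - <<'E'
from h import *
o=robot.observe();print(o['tool_pos'],o['tool_rot'],cradle(o['tool_pos']),o['contact_force'],o['opening'],o['time'])
t=snap('scene','s14.png')
a=cv2.resize(t['pixels'][120:270,135:335,::-1],None,fx=4,fy=4,interpolation=2);cv2.imwrite('pics/s14c.png',a)
E
```

```text
[0.57148342 0.0804453  0.10674975] [ 3.14143858e+00  3.05833474e-06 -3.93357427e-02] [-0.01227926  0.04742352] [ 0.4288365   0.1852986  -0.64993128] 0.00020498492143786935 22.9
```

View pics/s14c.png

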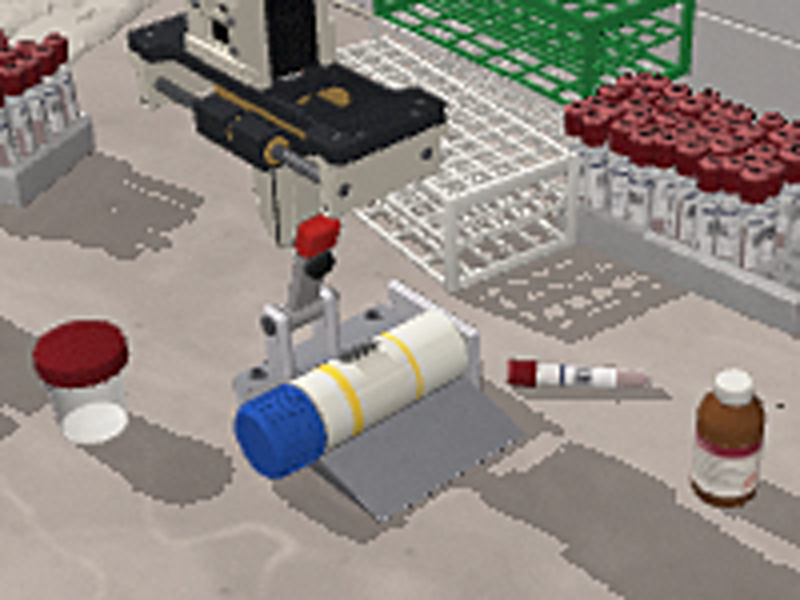

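>>> send_rows(
  plan=[
    [[0,-0.002,0],[0,0,0],255],
    [[0,-0.002,0],[0,0,0],255],
    [[0,-0.002,0],[0,0,0],255],
    [[0,-0.002,0],[0,0,0],255],
    [[0,-0.001,0],[0,0,0],255],
    [[0,0,0],[0,0,0],255],
    [[0,0,0],[0,0,0],255],
    [[0,0,0],[0,0,0],255],
    [[0,0,0],[0,0,0],255],
    [[0,0,0],[0,0,0],255],
    [[0,0,0],[0,0,0],255],
  ],
)

```text
time: 24.05
tool_pos: [0.5714, 0.0716, 0.1067]
tool_rot: [3.142, 0.0, -0.039]
contact_force: [0.6, -0.2, 0.4]
opening: 0.0005
```

```bash
python3 - <<'E'
from h import *
o=robot.observe();print(o['tool_pos'],cradle(o['tool_pos']),o['contact_force'],o['time'])
t=snap('scene','s15.png')
a=cv2.resize(t['pixels'][120:270,135:335,::-1],None,fx=4,fy=4,interpolation=2);cv2.imwrite('pics/s15c.png',a)
E
```

```text
[0.57144136 0.07164398 0.10670789] [-0.01199571  0.03862668] [ 0.6284057  -0.16763871  0.42800046] 24.05
```

View pics/s15c.png

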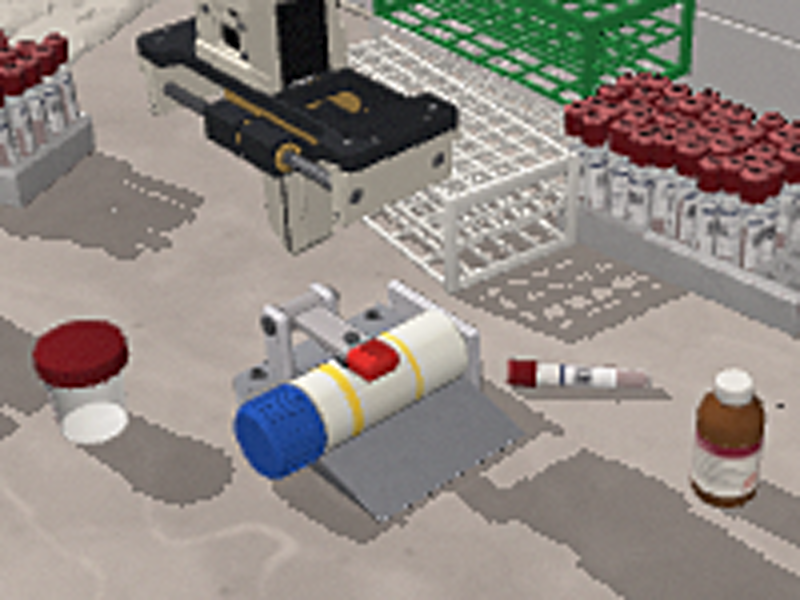

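>>> send_rows(
  plan=[
    [[0,0.01,0.02],[0,0,0],255],
    [[0,0.01,0.04],[0,0,0],255],
    [[-0.04,0.02,0.04],[0,0,0],255],
    [[-0.05,0.03,0.02],[0,0,0],255],
    [[-0.05,0.03,0],[0,0,0],255],
    [[-0.04,0.03,0],[0,0,0],255],
    [[0,0.02,0],[0,0,0],255],
    [[0,0,0],[0,0,0],255],
    [[0,0,0],[0,0,0],255],
  ],
)

```text
time: 25.0
tool_pos: [0.415, 0.2083, 0.2164]
tool_rot: [3.141, -0.001, -0.038]
contact_force: [0.9, -1.3, -1.0]
opening: 0.0004
```

```bash
python3 - <<'E'
from h import *
o=robot.observe();print(o['tool_pos'],o['contact_force'],o['time'])
t=snap('top','t16.png');s=snap('scene','s16.png')
a=cv2.resize(t['pixels'][150:300,180:380,::-1],None,fx=4,fy=4,interpolation=2);cv2.imwrite('pics/t16c.png',a)
a=cv2.resize(s['pixels'][180:280,180:300,::-1],None,fx=6,fy=6,interpolation=2);cv2.imwrite('pics/s16c.png',a)
a=load('top0')['pixels'].astype(int)-t['pixels'];print([np.abs(a[r]).mean() for r in(np.s_[160:192,270:310],np.s_[168:192,332:358],np.s_[266:296,192:220])])
E
```

```text
[0.41495521 0.20832172 0.2164395 ] [ 0.94026222 -1.34776514 -1.01981868] 25.0
[np.float64(3.826041666666667), np.float64(3.322649572649573), np.float64(9.08968253968254)]
```

View pics/t16c.png

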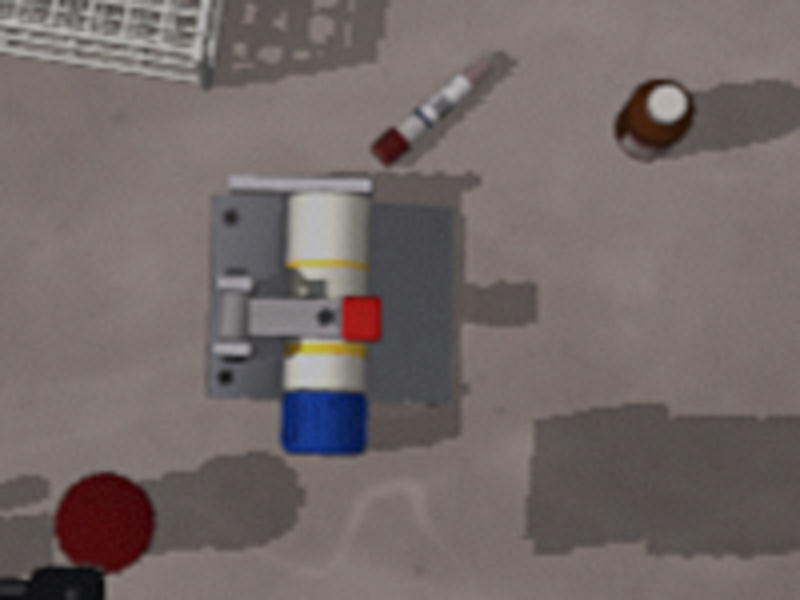

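View pics/s16c.png

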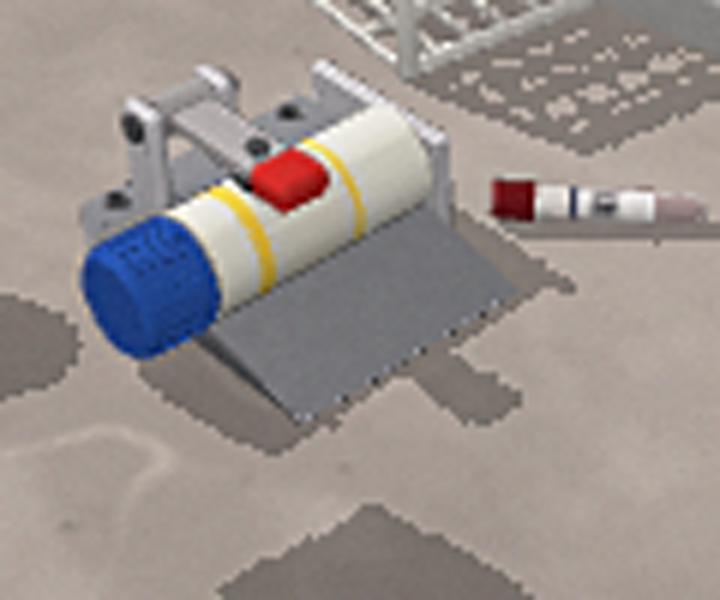

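```bash
python3 - <<'E'
from h import *
t=load('t16');s=load('s16')
f=lambda x,y:((x+.5)/4-.5+180,(y+.5)/4-.5+150)
print('plain',cradle(onz(t,*f(328,193),.05)),'cap',cradle(onz(t,*f(324,455),.0295)),cradle(onz(t,*f(324,455),.0515)),'stop face',cradle(onz(t,*f(330,191),.046)))
a=cv2.resize(t['pixels'][185:215,235:285,::-1],None,fx=14,fy=14,interpolation=0);cv2.imwrite('pics/t16d.png',a)
a=cv2.resize(s['pixels'][185:225,220:270,::-1],None,fx=14,fy=14,interpolation=0);cv2.imwrite('pics/s16d.png',a)
E
```

```text
plain [ 0.05360939 -0.00314902] cap [-0.08496506 -0.00382601] [-0.08550282 -0.0040522 ] stop face [ 0.05537394 -0.00415503]
```

View pics/t16d.png

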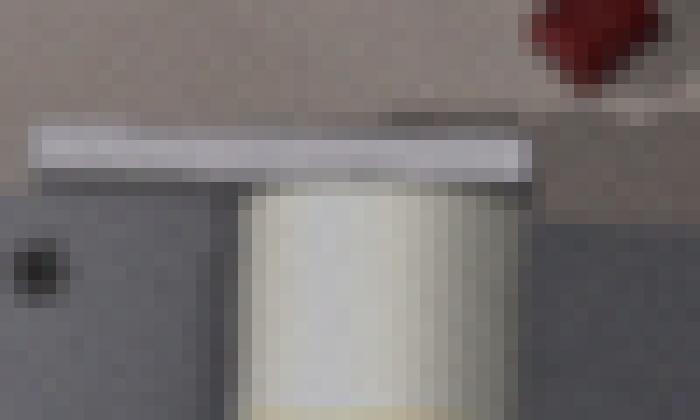

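View pics/s16d.png

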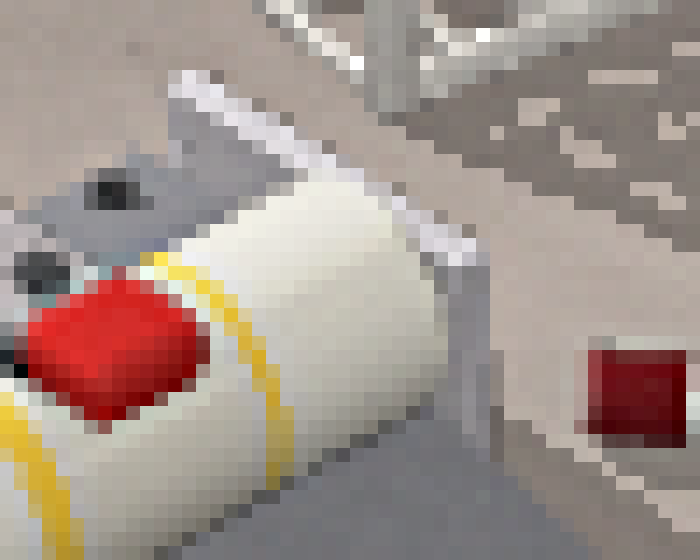

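Both views show the canister meeting the stop with no visible gap, and the cap end measures -85 mm as it should. I'm handing in.

```bash
python3 -c "
from cell import robot
print(robot.hand_in())"
```

```text
the job is handed in; nothing more can be done
None
```

I rolled the canister along the bench by its side, up the ramp and into the V groove, without gripping or lifting it. I then pushed the cap end until the other end met the stop, and tipped the clamp arm over so it dropped onto the canister. I handed in at about 25 s, with the arm clear of everything.

**Extra step:** my first push with the cap-side finger rolled the canister but did not turn it square to the cradle. I lowered the open fingers on either side of it and turned the tool, without closing the jaws, until it was square. I then rolled it up the ramp with two fingertips.

**Last checks:**
- **Against the stop:** the cap end is at -85 mm along the cradle, as it should be. The push force rose to 8.5 N with no more movement. The measured plain end (53.6 mm) and stop face (55.4 mm) disagree by 1.8 mm. That is within the calibration error, and neither close-up shows a gap.
- **Clamp:** the pictures show the arm down level with its end over the canister. The pad itself is hidden under the arm, so I judged its contact from that and did not measure it.
- **Cup, bottle and tube:** they look to be where they started. The bottle and tube areas hardly changed between the first and last top views. The cup area changed more; I put that down to the gripper at the edge of that view but did not check it further.

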